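# Line up the extrusion dies by size on the die board

## Task

Complete the row of extrusion dies on the green die board: the smallest and the largest already stand at its two ends, so set the four loose dies upright on the black seats between them, each in the middle of its seat, so that the row grows steadily in diameter from the smallest to the largest. Set each die down gently, do not drop or topple any, and leave the two end dies where they are.

Things in the scene. Friction and masses are not known exactly. Their poses are not given: they have to be found in the camera images.
- die_30_center (a point): Loose steel extrusion die (round bushing), 30 mm in diameter, 44 mm tall, standing outlet up. Point: its centre, on the axis, 22 mm above the underside; z up its axis. The lower 26 mm are a plain cylinder to grip, at any yaw; above it a 25 mm neck with a 16 mm bore. About 0.15 kg. The loose dies stand in mixed order in a row across the bench, on the robot's side of the die board.
- die_38_center (a point): Loose steel extrusion die (round bushing), 38 mm in diameter, 48 mm tall, standing outlet up. Point: its centre, on the axis, 24 mm above the underside; z up its axis. The lower 29 mm are a plain cylinder to grip, at any yaw; above it a 32 mm neck with a 21 mm bore. About 0.26 kg. Among the loose dies stand a brass core pin and a red eye nut, 65 mm tall at most: leave them.
- die_46_center (a point): Loose steel extrusion die (round bushing), 46 mm in diameter, 52 mm tall, standing outlet up. Point: its centre, on the axis, 26 mm above the underside; z up its axis. The lower 31 mm are a plain cylinder to grip, at any yaw; above it a 39 mm neck with a 25 mm bore. About 0.41 kg. 20 mm or more is free between neighbours in the loose row (along y), more along x.
- die_54_center (a point): Loose steel extrusion die (round bushing), 54 mm in diameter, 56 mm tall, standing outlet up. Point: its centre, on the axis, 28 mm above the underside; z up its axis. The lower 34 mm are a plain cylinder to grip, at any yaw; above it a 45 mm neck with a 29 mm bore. About 0.6 kg. Nothing in the working area is taller than 85 mm.
- die_22_center (a point): Smallest steel die of the set, 22 mm in diameter, 40 mm tall, already standing at one end of the die board (either end). Point: its centre, 20 mm above its underside. Not to be moved.
- die_62_center (a point): Largest steel die of the set, 62 mm in diameter, 60 mm tall, already standing at one end of the die board (either end). Point: its centre, 30 mm above its underside. Not to be moved.
- seat_a: One of four free seats between the end dies: a black rubber disc, 66 mm in diameter, with a thin grey ring line, flush in the board. Origin: centre of its top face, where a die stands; z up, y along the row. The green board is 112 mm wide, 500 mm long, 22 mm high; its six places lie in a straight line, 80 mm from centre to centre, end dies on the outer two.
- seat_b: One of four free seats between the end dies: a black rubber disc, 66 mm in diameter, with a thin grey ring line, flush in the board. Origin: centre of its top face, where a die stands; z up, y along the row. The four seats are alike: which of a, b, c, d lies where in the line changes.
- seat_c: One of four free seats between the end dies: a black rubber disc, 66 mm in diameter, with a thin grey ring line, flush in the board. Origin: centre of its top face, where a die stands; z up, y along the row. With close neighbours, grip across the row rather than along it.
- seat_d: One of four free seats between the end dies: a black rubber disc, 66 mm in diameter, with a thin grey ring line, flush in the board. Origin: centre of its top face, where a die stands; z up, y along the row.
Things that resemble listed ones, but are neither listed nor needed, are in the scene too. What is shaped like the part that bears die_62_center but blue or purple is not meant.

How it is judged:
At the end, for the whole second after the job is handed in: The 30, 38, 46 and 54 mm dies stand upright (within 0.1 rad) and still on the four free seats, each within 12 mm of its seat's centre and resting on it (height within 5 mm), in this order counted from the 22 mm end die; the two end dies stand within 15 mm of where they were ((horizontal distance between die_30_center and seat_a below 0.012 m or horizontal distance between die_30_center and seat_b below 0.012 m or horizontal distance between die_30_center and seat_c below 0.012 m or horizontal distance between die_30_center and seat_d below 0.012 m) and horizontal distance between die_30_center and die_22_center between 0.05 and 0.11 m and angle between each of die_30_center, die_38_center, die_46_center, die_54_center, die_22_center, die_62_center's own z axis and vertical below 0.1 rad and height (world z) of die_30_center between 0.0395 and 0.0495 m and linear speed of each of die_30, die_38, die_46, die_54 below 0.02 m/s and (horizontal distance between die_38_center and seat_a below 0.012 m or horizontal distance between die_38_center and seat_b below 0.012 m or horizontal distance between die_38_center and seat_c below 0.012 m or horizontal distance between die_38_center and seat_d below 0.012 m) and horizontal distance between die_38_center and die_22_center between 0.13 and 0.19 m and height (world z) of die_38_center between 0.0415 and 0.0515 m and (horizontal distance between die_46_center and seat_a below 0.012 m or horizontal distance between die_46_center and seat_b below 0.012 m or horizontal distance between die_46_center and seat_c below 0.012 m or horizontal distance between die_46_center and seat_d below 0.012 m) and horizontal distance between die_46_center and die_22_center between 0.21 and 0.27 m and height (world z) of die_46_center between 0.0435 and 0.0535 m and (horizontal distance between die_54_center and seat_a below 0.012 m or horizontal distance between die_54_center and seat_b below 0.012 m or horizontal distance between die_54_center and seat_c below 0.012 m or horizontal distance between die_54_center and seat_d below 0.012 m) and horizontal distance between die_54_center and die_22_center between 0.29 and 0.35 m and height (world z) of die_54_center between 0.0455 and 0.0555 m and distance of each of die_22_center, die_62_center from where it was at the start of the episode below 0.015 m); the robot touches nothing.
It fails at once if a loose die topples (angle between any of die_30_center, die_38_center, die_46_center, die_54_center's own z axis and vertical above 1 rad).
It fails at once if a die is dropped (let go of more than 30 mm above the height of its seat) ((height (world z) of die_30_center above 0.0745 m and linear speed of die_30 above 0.3 m/s and contact force between die_30 and the fingers below 0.01 N) or (height (world z) of die_38_center above 0.0765 m and linear speed of die_38 above 0.3 m/s and contact force between die_38 and the fingers below 0.01 N) or (height (world z) of die_46_center above 0.0785 m and linear speed of die_46 above 0.3 m/s and contact force between die_46 and the fingers below 0.01 N) or (height (world z) of die_54_center above 0.0805 m and linear speed of die_54 above 0.3 m/s and contact force between die_54 and the fingers below 0.01 N)).
It fails at once if a die at the end of the board is shifted by more than 15 mm (distance of any of die_22_center, die_62_center from where it was at the start of the episode above 0.015 m).
It also fails if it takes over 109 s, if anything falls off the work surface, if the arm or the gripper's body presses on something with over 40 N, if the wrist force passes 120 N, or if a joint passes its speed limit or range.

## Robot

A 6-joint arm with a two-finger parallel gripper is mounted at the origin on the work surface. World frame = base frame: x ahead of the robot, y to its left, z up, the work surface at z = 0. Lengths are in m, angles in rad, forces in N, time in s.
With the tool pointing down it reaches from about 0.3 to 0.875 m from the base axis. Payload 6.4 kg.
Tool frame: the origin (TCP) lies between the finger pads; the fingertips stand 19 mm ahead of it and the grasp point (between the pads) is the TCP; z points along the fingers, y is the direction in which the jaws open and shut (so a half turn about z gives the same grasp; the last joint's range is limited). The gripper opens to 85 mm and grips with 20 to 120 N. Pads are 22 mm wide; open, the fingers measure 114 mm over their backs; the gripper's body (76 mm by 85 mm) begins 54 mm behind the grasp point. The pads swing forward as they close: fully open they stand 13 mm farther back than shut.
Start: joints at [-1.404, 0.181, 1.607, -0, 1.354, -0.206], TCP at [0.209, -0.536, 0.25] pointing down, gripper open.
Joint ranges: [-2.99, 2.99], [-0.89, 2.07], [0.3, 2.58], [-1.14, 4.28], [0, 2.63], [-3.12, 3.12]. Speed limits (rad/s): [2.57, 2.57, 3.01, 3.14, 3.14, 3.14].

## Interface

Orientations are given as a unit quaternion [w, x, y, z].
In Python, from bench import * gives the robot as it stands.
- The arm moves only by the tool apply_moves, never from a script. Its argument "moves" is a list that holds one entry, the list of rows, each a list of 7 numbers: the shift along the tool's x, y, z in cm, then the turn, a rotation vector about the tool's x, y, z in rad, then the opening, from 0 (shut) to 1 (fully open). A call has 1 to 8 rows; each row is the pose to reach, as a shift and turn from the pose commanded when the call began, along the tool's axes at that moment; what a row does not reach only later rows make up. A row lasts 1/10 s, in which the tool goes at most 50 mm and 8.59 degrees, less where a joint would pass 70% of its speed; a pose out of reach is approached as far as the arm can. A call with a gripper value outside its range is refused whole. The fingers move at their own pace and stop on an object; the grip force is fixed at half the most. Time passes only in rows, so rows that repeat a pose let the fingers close. It gives the time, the measured TCP pose, the force and the opening at its end, in the units of the state.
- get_obs(): the state, without advancing time (a new reading comes with each control period).
- camera(name): name is "scene" or "side" or "wrist"; returns the picture (400x640x3 uint8, red, green, blue); there is no depth.
- get_calibration(name): a dict with "vertical_fov" (degrees; the focal length in pixels is half the picture's height over the tangent of half this angle, whatever the lens; pixels are square), "cx", "cy" (the principal point, pixels), "R" (3x3) and "t" (3): a world point X has camera coordinates R X + t. Camera axes: x right, y down, z forward; pixel columns grow to the right and rows downward; lengths in m; the calibration is good to about 2 mm. A picture is of the moment at which its call begins: read the wrist's pose just before it. get_calibration takes no time and is no camera call; for the wrist camera it gives the pose at the moment of the call.
- hand_in(): hands the job in, once; it reports no verdict.
The state is a dict: "time_s": time; "q": joint angles; "dq": joint speeds; "joint_efforts": joint torques, N m; "eef_pos": TCP position; "eef_rot": TCP orientation; "wrist_force": force on the tool from outside, world axes, zero at the start; "torque": the same for the moment, N m; "opening": opening from 0.0 (shut) to 1.0 (fully open).
Only numpy, scipy, OpenCV 4.12 (cv2) and the standard library are available. Lean on these libraries where they do the work, as an engineer would, in place of code of your own. Each camera call takes 0.05 s, during which the arm holds its last target. There are 200 camera calls.

## Working session

There is one attempt and no reset: what is moved stays moved. The work goes in short steps, Python scripts to look and compute and a tool call to move; the robot and the scene stay as the last step left them, time stands still between calls to the robot, and variables do not carry over. Pictures are saved under pics/ and viewed, about 12 in all and at most 16, crops included, and the job is handed in when it is done.

Besides the shell and the picture viewer there is one more tool, called after "Call:" in YAML: its name, and indented under it one key for each argument. apply_moves: Moves the arm, as the interface text tells. Its arguments: {"type":"object","properties":{"moves":{"type":"array","items":{"type":"array","items":{"type":"array","items":{"type":"number"}}}}},"required":["moves"]}

```bash
ls; mkdir -p pics; python3 - <<'E'
from bench import *
import cv2
o=get_obs(); print({k:o[k] for k in('time_s','eef_pos','eef_rot','opening')})
for n in('scene','side','wrist'):
    c=get_calibration(n); print(n,c['vertical_fov'],c['cx'],c['cy'],c['R'],c['t'], {k:v for k,v in c.items() if k not in('vertical_fov','cx','cy','R','t')})
    cv2.imwrite(f'pics/{n}0.png',camera(n)[:,:,::-1])
E
```

```text
pics
{'time_s': 0.0, 'eef_pos': array([ 0.20932944, -0.53496455,  0.24936429]), 'eef_rot': array([-9.03242329e-04,  9.82679344e-01,  1.85311876e-01,  1.02945338e-05]), 'opening': 1.0026496537253125}
scene 54.17539055564879 332.2780175714676 193.1839263200453 [[ 0.4130511   0.91067412  0.00783766]
 [ 0.71548151 -0.31916972 -0.62146351]
 [-0.56344919  0.26230389 -0.78340391]] [-0.22410072 -0.33826324  1.39266642] {}
side 47.43729359838574 317.2255080043718 205.69730213410438 [[ 0.98919483 -0.14595255 -0.01383652]
 [-0.10859091 -0.66601306 -0.73799364]
 [ 0.09849675  0.73152202 -0.67466579]] [-0.55530312  0.12351006  0.95879626] {}
wrist 60.127023555339065 321.63407907201594 198.4223791403626 [[ 0.36565461 -0.93074968 -0.00132225]
 [-0.88382765 -0.34766548  0.31301341]
 [-0.29179682 -0.11328616 -0.94974779]] [-0.57399114 -0.04159348  0.38151164] {}
```

View pics/scene0.png

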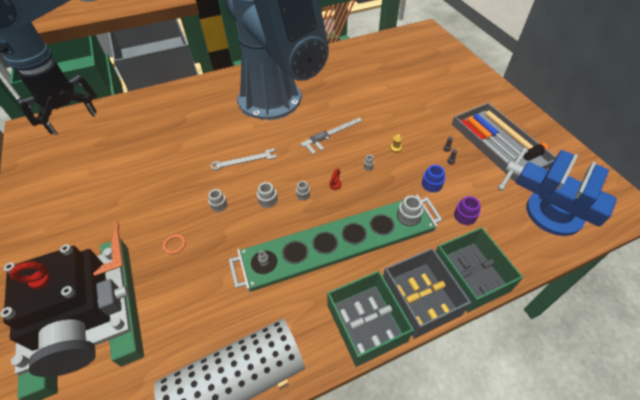

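View pics/side0.png

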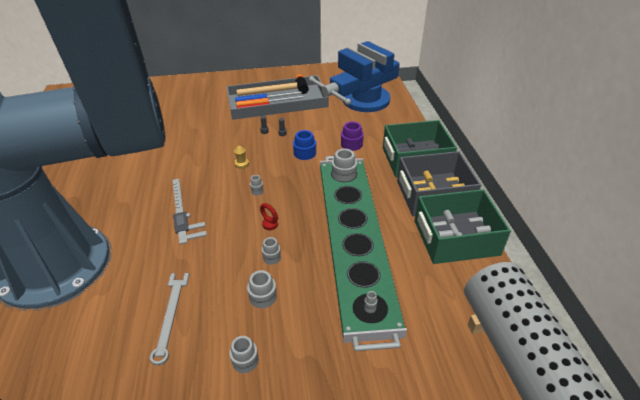

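The scene picture shows four loose grey dies at about (217,199), (266,194), (303,189) and (369,161). The red eye nut is at (335,180) and the brass pin at (396,144). The 22 mm end die is at (263,259) and the grey 62 mm one at (411,209). The look-alikes are the blue die at (433,178) and the purple one at (468,209). The side picture agrees: loose dies at (244,352), (262,288), (271,249) and (257,184), with free seats at (364,274), (358,244), (353,218) and (348,195).

```bash
cat > h.py <<'E'
import numpy as np, cv2
def ray(c,uv,z):
    f=200/np.tan(np.radians(c['vertical_fov'])/2)
    d=c['R'].T@np.array([(uv[0]-c['cx'])/f,(uv[1]-c['cy'])/f,1]); o=-c['R'].T@c['t']
    return (o+d*(z-o[2])/d[2])[:2]
def depth(c,p): return (c['R']@np.array(p)+c['t'])[2]
def blobs(m,lo,hi):
    n,l,s,ce=cv2.connectedComponentsWithStats(m.astype(np.uint8))
    return [(s[i],ce[i],l==i) for i in range(1,n) if lo<s[i][4]<hi]
E
cat > m0.py <<'E'
from bench import *
from h import *
for n in('scene','side'):
    c=get_calibration(n); f=200/np.tan(np.radians(c['vertical_fov'])/2)
    im=cv2.imread(f'pics/{n}0.png'); hsv=cv2.cvtColor(im,cv2.COLOR_BGR2HSV)
    print(n,'grey')
    for s,ce,_ in blobs((hsv[...,1]<50)&(hsv[...,2]>60),60,2500):
        p=ray(c,ce,.025)
        if .2<p[0]<.9 and abs(p[1])<.6: print(s[:4],ce.round(),p.round(3),'w mm',round(1000*s[2]*depth(c,[*p,.025])/f,1))
    print('dark')
    for s,ce,m in blobs((hsv[...,2]<60),100,2500):
        p=ray(c,ce,.022)
        if .2<p[0]<.9 and abs(p[1])<.6: print(s[:4],ce.round(),p.round(3))
E
python3 m0.py
```

```text
scene grey
[453 103 105  87] [503. 145.] [0.547 0.584] w mm 327.1
[301 118  60  35] [326. 135.] [0.281 0.096] w mm 190.2
[211 149  65  21] [244. 159.] [ 0.277 -0.17 ] w mm 194.9
[365 155   9  15] [369. 162.] [0.439 0.166] w mm 26.9
[257 183  19  24] [266. 194.] [ 0.432 -0.152] w mm 53.0
[297 182  12  18] [302. 190.] [ 0.459 -0.054] w mm 33.8
[209 190  17  21] [217. 200.] [ 0.395 -0.283] w mm 46.8
[397 195  45  35] [415. 211.] [0.649 0.197] w mm 121.9
[370 215  24  20] [381. 224.] [0.65  0.093] w mm 63.3
[342 224  24  20] [354. 234.] [0.647 0.013] w mm 62.1
[313 232  25  21] [324. 242.] [ 0.64  -0.066] w mm 63.6
[282 241  26  22] [295. 252.] [ 0.636 -0.146] w mm 64.9
[448 244  57  52] [476. 269.] [0.86  0.241] w mm 138.7
[ 97 247  15  17] [105. 256.] [ 0.453 -0.576] w mm 37.1
[229 250  22  41] [238. 271.] [ 0.629 -0.288] w mm 53.1
[254 251  15  16] [263. 258.] [ 0.619 -0.224] w mm 37.0
[336 287  64  66] [367. 319.] [ 0.861 -0.059] w mm 142.7
dark
[372 216  20  17] [382. 224.] [0.649 0.095]
[344 225  20  17] [354. 233.] [0.644 0.015]
[315 234  21  18] [325. 242.] [ 0.638 -0.065]
[285 2
[... 901 characters left out ...]
347 262  33  25] [363. 275.] [ 0.631 -0.15 ] w mm 64.9
[247 270  29  38] [261. 289.] [ 0.431 -0.152] w mm 55.6
[150 273  39  92] [168. 319.] [ 0.26  -0.193] w mm 70.8
[364 291  14  22] [370. 302.] [ 0.63  -0.214] w mm 26.1
[343 328  64  23] [375. 338.] [ 0.621 -0.289] w mm 111.3
[230 336  28  37] [243. 354.] [ 0.393 -0.285] w mm 47.5
dark
[383 129  15  45] [391. 155.] [0.791 0.232]
[398 160  18  55] [407. 190.] [0.792 0.088]
[336 187  24  16] [348. 194.] [0.649 0.096]
[415 199  24  63] [427. 233.] [ 0.792 -0.055]
[340 209  25  18] [352. 218.] [0.643 0.016]
[344 234  27  21] [357. 244.] [ 0.638 -0.064]
[349 263  29  23] [363. 274.] [ 0.632 -0.144]
[353 294  34  29] [370. 310.] [ 0.625 -0.229]
```

Both views agree to within about 3 mm, and the measured widths identify the dies. From low to high y they are 46 (.394,-.284), 54 (.432,-.152), 38 (.4575,-.055) and 30 (.4375,.165). The seats run from (.632,-.144) to (.649,.095), with the 22 mm die at the low-y end. Next I move over the row to check with the wrist camera.

Call:
apply_moves:
  moves:
    - [[32.8,-23.1,0,0,0,-1.127,1],[32.8,-23.1,0,0,0,-1.127,1],[32.8,-23.1,0,0,0,-1.127,1],[32.8,-23.1,0,0,0,-1.127,1],[32.8,-23.1,0,0,0,-1.127,1],[32.8,-23.1,0,0,0,-1.127,1],[32.8,-23.1,0,0,0,-1.127,1],[32.8,-23.1,0,0,0,-1.127,1]]

```text
time_s: 0.95
eef_pos: [0.4308, -0.2, 0.2503]
eef_rot: [0.0, 0.73, 0.683, 0.0]
wrist_force: [0.9, 0.4, 0.2]
opening: 1.005
```

```bash
cat > w.py <<'E'
import sys
from bench import *
from h import *
def go(x,y,z,a=None):
    o=get_obs(); w,qx,qy,qz=o['eef_rot']; a0=2*np.arctan2(qy,qx); d=np.array([x,y,z])-o['eef_pos']
    print('pos',o['eef_pos'].round(4),'yaw',round(a0,3),'shift cm',(100*np.array([d[0]*np.cos(a0)+d[1]*np.sin(a0),d[0]*np.sin(a0)-d[1]*np.cos(a0),-d[2]])).round(2),'turn z',None if a is None else round(-(a-a0),3))
def look(name):
    c=get_calibration('wrist'); im=camera('wrist')[:,:,::-1].copy(); cv2.imwrite(f'pics/{name}.png',im)
    f=200/np.tan(np.radians(c['vertical_fov'])/2); hsv=cv2.cvtColor(im,cv2.COLOR_BGR2HSV)
    for lab,m,z in(('bright',(hsv[...,1]<50)&(hsv[...,2]>60),.025),('dark',hsv[...,2]<60,.022)):
        for s,ce,_ in blobs(m,250,12000):
            p=ray(c,ce,z)
            if .3<p[0]<.7 and abs(p[1])<.35: print(lab,s[:4],ce.round(),p.round(4),'wh',(1000*s[2:4]*depth(c,[*p,z])/f).round(1))
E
python3 - <<'E'
from w import *
look('w1')
E
```

```text
bright [318   0  42  31] [338.  13.] [ 0.4555 -0.0587] wh [38.1 28.1]
bright [492  64  65  67] [524.  96.] [ 0.6323 -0.1432] wh [63.3 65.2]
bright [291  90  56  58] [319. 118.] [ 0.4313 -0.1509] wh [55.5 57.5]
bright [511 171  30  26] [525. 185.] [ 0.6437 -0.2337] wh [31.7 27.4]
bright [444 215 111  31] [498. 232.] [ 0.6209 -0.2861] wh [122.5  34.2]
bright [271 224  43  44] [292. 244.] [ 0.3923 -0.2859] wh [48.  49.1]
dark [445   0  34 224] [462. 104.] [ 0.5731 -0.147 ] wh [ 33.6 221.5]
dark [507   0  67  42] [538.  17.] [ 0.6387 -0.0739] wh [61.6 38.6]
dark [490  62  69  70] [521.  95.] [ 0.6306 -0.1416] wh [67.7 68.6]
dark [494  66  61  63] [524.  97.] [ 0.634  -0.1438] wh [59.9 61.9]
dark [478 146  64  61] [508. 175.] [ 0.626  -0.2226] wh [67.5 64.3]
dark [274 215  40  22] [296. 222.] [ 0.3983 -0.2616] wh [44.1 24.3]
dark [279 245  24  18] [290. 255.] [ 0.3886 -0.3007] wh [27.3 20.5]
```

View pics/w1.png

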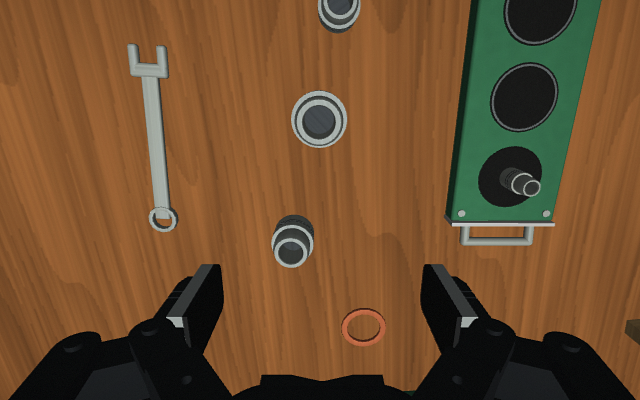

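The wrist view confirms it: the 54 mm die is at (319,118), the 46 mm die at (292,244) and the 22 mm die at (520,185) on the board, with the seats at the same world positions as before. I take the 46 mm die first.

```bash
python3 - <<'E'
from w import *
go(.394,-.285,.10); go(.394,-.285,.022)
E
```

```text
pos [ 0.4338 -0.1936  0.2503] yaw 1.512 shift cm [-9.35 -3.44 15.03] turn z None
pos [ 0.4338 -0.1936  0.2503] yaw 1.512 shift cm [-9.35 -3.44 22.83] turn z None
```

Call:
apply_moves:
  moves:
    - [[-9.4,-3.4,12,0,0,0,1],[-9.4,-3.4,15,0,0,0,1],[-9.4,-3.4,15,0,0,0,1],[-9.4,-3.4,15,0,0,0,1],[-9.4,-3.4,15,0,0,0,1],[-9.4,-3.4,15,0,0,0,1],[-9.4,-3.4,15,0,0,0,1]]

```text
time_s: 1.7
eef_pos: [0.3905, -0.2936, 0.1018]
eef_rot: [0.001, 0.732, 0.682, 0.0]
wrist_force: [-0.9, -0.7, -0.5]
opening: 1.003
```

```bash
python3 - <<'E'
from w import *
go(.394,-.285,.022,1.5)
E
```

```text
pos [ 0.3905 -0.2936  0.1018] yaw 1.5 shift cm [0.89 0.29 7.98] turn z 0.0
```

Call:
apply_moves:
  moves:
    - [[0.9,0.3,2,0,0,0,1],[0.9,0.3,4,0,0,0,1],[0.9,0.3,6,0,0,0,1],[0.9,0.3,7.5,0,0,0,1],[0.9,0.3,8,0,0,0,1],[0.9,0.3,8,0,0,0,1],[0.9,0.3,8,0,0,0,0],[0.9,0.3,8,0,0,0,0]]

```text
time_s: 2.5
eef_pos: [0.394, -0.2852, 0.0215]
eef_rot: [0.001, 0.732, 0.682, -0.0]
wrist_force: [0.5, -0.7, -0.2]
opening: 0.691
```

Call:
apply_moves:
  moves:
    - [[0,0,0,0,0,0,0],[0,0,0,0,0,0,0],[0,0,0,0,0,0,0],[0,0,0,0,0,0,0],[0,0,0,0,0,0,0],[0,0,0,0,0,0,0]]

```text
time_s: 3.1
eef_pos: [0.3937, -0.2851, 0.0215]
eef_rot: [0.001, 0.732, 0.682, -0.0]
wrist_force: [-1.5, 1.6, 8.0]
opening: 0.522
```

Call:
apply_moves:
  moves:
    - [[0,0,-1,0,0,0,0],[0,0,-3,0,0,0,0],[0,0,-6,0,0,0,0],[0,0,-10,0,0,0,0],[0,0,-13,0,0,0,0],[0,0,-15,0,0,0,0],[0,0,-15,0,0,0,0],[0,0,-15,0,0,0,0]]

```text
time_s: 3.9
eef_pos: [0.3928, -0.2841, 0.1699]
eef_rot: [-0.0, 0.732, 0.682, 0.0]
wrist_force: [-1.0, -0.2, -4.9]
opening: 0.52
```

```bash
python3 - <<'E'
from w import *
print(get_obs()['opening'],get_obs()['wrist_force'])
go(.6435,.0155,.17,1.5)
look('w2')
E
```

```text
0.5195857554785251 [-1.04855673 -0.22756044 -4.88030307]
pos [ 0.3928 -0.2841  0.1699] yaw 1.5 shift cm [ 3.166e+01  2.288e+01 -1.000e-02] turn z -0.0
bright [325   0  81  48] [364.  19.] [ 0.4311 -0.1619] wh [56.9 33.7]
bright [527 153 113  40] [589. 175.] [ 0.6084 -0.2879] wh [91.  32.2]
dark [525   0  45 163] [547.  77.] [ 0.5667 -0.2097] wh [ 33.6 121.6]
dark [582  44  58  92] [614.  93.] [ 0.6191 -0.2249] wh [43.9 69.6]
```

View pics/w2.png

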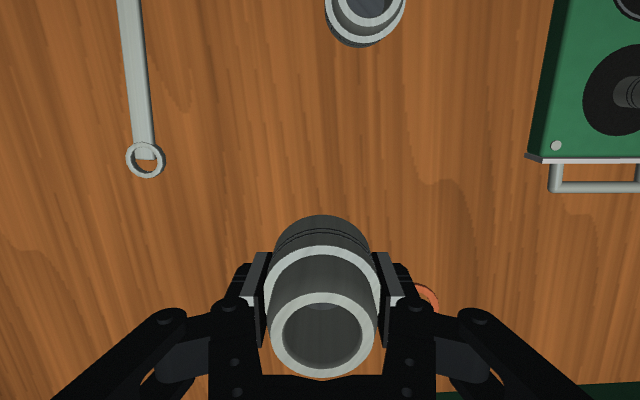

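The 46 mm die is held upright and centred between the pads, with its neck rim at about (322,333). Next I carry it to the third seat.

Call:
apply_moves:
  moves:
    - [[2,1.5,0,0,0,0,0],[6,4.3,0,0,0,0,0],[10,7.2,0,0,0,0,0],[14,10.1,0,0,0,0,0],[18,13,0,0,0,0,0],[22,15.9,0,0,0,0,0],[26,18.8,0,0,0,0,0],[29,21,0,0,0,0,0]]

```text
time_s: 4.75
eef_pos: [0.6232, -0.0072, 0.1674]
eef_rot: [-0.002, 0.731, 0.682, -0.001]
wrist_force: [0.7, -0.9, -4.2]
opening: 0.522
```

Call:
apply_moves:
  moves:
    - [[1.5,1,0,0,0,0,0],[2.5,1.8,0,0,0,0,0],[2.7,1.9,0,0,0,0,0],[2.7,1.9,0,0,0,0,0],[2.7,1.9,0,0,0,0,0],[2.7,1.9,0,0,0,0,0]]

```text
time_s: 5.35
eef_pos: [0.6436, 0.0143, 0.1703]
eef_rot: [-0.0, 0.732, 0.681, -0.0]
wrist_force: [-0.1, -0.2, -4.0]
opening: 0.527
```

```bash
python3 - <<'E'
from w import *
c=get_calibration('wrist'); print('rim centre',ray(c,(322,333),.2004))
go(.6435,.0155,.045,1.5)
look('w3')
E
```

```text
rim centre [0.6440315  0.01685605]
pos [0.6436 0.0143 0.1703] yaw 1.498 shift cm [ 0.11 -0.02 12.53] turn z -0.002
bright [ 0  0 53 27] [23. 13.] [0.4445 0.1574] wh [37.1 18.9]
bright [293   0  55  12] [320.   4.] [0.6518 0.1478] wh [38.2  8.3]
bright [279  39  85  89] [321.  82.] [0.649  0.0966] wh [63. 66.]
bright [113 246  36  21] [134. 253.] [ 0.4771 -0.0328] wh [31.3 18.3]
bright [239 252  28  55] [253. 278.] [ 0.5764 -0.0646] wh [25.  49.1]
bright [377 252  28  55] [390. 278.] [ 0.6991 -0.0732] wh [25.  49.1]
bright [ 83 255  59  52] [111. 281.] [ 0.45  -0.058] wh [52.8 46.5]
bright [ 84 342  34  28] [ 98. 353.] [ 0.4167 -0.1357] wh [32.9 27.1]
dark [277  37  88  93] [320.  81.] [0.6488 0.0973] wh [65.9 69.7]
dark [282  42  78  83] [321.  83.] [0.6488 0.0957] wh [58.6 62.3]
dark [ 48 145  67  49] [ 79. 167.] [0.4494 0.0459] wh [54.2 39.6]
dark [282 148  80  72] [322. 176.] [0.6444 0.0245] wh [65.2 58.7]
dark [286 153  71  64] [321. 185.] [0.6435 0.0162] wh [58.4 52.7]
```

Call:
apply_moves:
  moves:
    - [[0,0,2,0,0,0,0],[0,0,5,0,0,0,0],[0,0,8,0,0,0,0],[0,0,10.5,0,0,0,0],[0,0,11.8,0,0,0,0],[0,0,12.3,0,0,0,0],[0,0,12.6,0,0,0,0],[0,0,12.6,0,0,0,0]]

```text
time_s: 6.2
eef_pos: [0.6449, 0.0152, 0.0454]
eef_rot: [0.001, 0.732, 0.682, 0.001]
wrist_force: [0.2, -0.2, -3.6]
opening: 0.52
```

Call:
apply_moves:
  moves:
    - [[0,0,0,0,0,0,0],[0,0,0,0,0,0,0.6],[0,0,0,0,0,0,0.65],[0,0,0,0,0,0,0.8],[0,0,0,0,0,0,1],[0,0,0,0,0,0,1],[0,0,0,0,0,0,1]]

```text
time_s: 6.9
eef_pos: [0.6441, 0.0155, 0.0444]
eef_rot: [0.0, 0.732, 0.682, 0.0]
wrist_force: [1.1, 0.0, 0.5]
opening: 0.998
```

Call:
apply_moves:
  moves:
    - [[0,0,-3,0,0,0,1],[0,0,-8,0,0,0,1],[0,0,-13,0,0,0,1],[-3,-3.5,-15,0,0,0,1],[-6.3,-7,-15,0,0,0,1],[-9.7,-10.7,-15,0,0,0,1],[-13,-14.5,-15,0,0,0,1],[-16.5,-18,-15,0,0,0,1]]

```text
time_s: 7.7
eef_pos: [0.4511, -0.1368, 0.1943]
eef_rot: [0.0, 0.731, 0.682, 0.0]
wrist_force: [-0.0, -0.4, 0.5]
opening: 1.001
```

Call:
apply_moves:
  moves:
    - [[-1.5,-1.8,0,0,0,0,1],[-1.7,-2,3,0,0,0,1],[-1.7,-2,6,0,0,0,1],[-1.7,-2,9,0,0,0,1],[-1.7,-2,9,0,0,0,1],[-1.7,-2,9,0,0,0,1],[-1.7,-2,9,0,0,0,1]]

```text
time_s: 8.4
eef_pos: [0.4329, -0.1525, 0.1059]
eef_rot: [0.001, 0.732, 0.682, 0.0]
wrist_force: [0.0, -0.1, -0.3]
opening: 1.0
```

```bash
python3 - <<'E'
from w import *
go(.4315,-.1515,.024,1.5)
E
```

```text
pos [ 0.4329 -0.1525  0.1059] yaw 1.5 shift cm [ 0.09 -0.14  8.19] turn z 0.0
```

Call:
apply_moves:
  moves:
    - [[0.1,-0.1,2,0,0,0,1],[0.1,-0.1,4,0,0,0,1],[0.1,-0.1,6,0,0,0,1],[0.1,-0.1,7.5,0,0,0,1],[0.1,-0.1,8.2,0,0,0,1],[0.1,-0.1,8.2,0,0,0,1],[0.1,-0.1,8.2,0,0,0,1],[0.1,-0.1,8.2,0,0,0,0]]

```text
time_s: 9.2
eef_pos: [0.4317, -0.1513, 0.0234]
eef_rot: [0.001, 0.732, 0.682, 0.0]
wrist_force: [0.2, 1.1, -0.8]
opening: 0.859
```

Call:
apply_moves:
  moves:
    - [[0,0,0,0,0,0,0],[0,0,0,0,0,0,0],[0,0,0,0,0,0,0],[0,0,0,0,0,0,0],[0,0,0,0,0,0,0],[0,0,0,0,0,0,0]]

```text
time_s: 9.8
eef_pos: [0.4313, -0.1511, 0.0234]
eef_rot: [0.001, 0.732, 0.682, 0.0]
wrist_force: [-2.5, 1.0, 8.3]
opening: 0.616
```

Call:
apply_moves:
  moves:
    - [[0,0,-1,0,0,0,0],[0,0,-3,0,0,0,0],[0,0,-6,0,0,0,0],[0,0,-10,0,0,0,0],[0,0,-13,0,0,0,0],[0,0,-15,0,0,0,0],[0,0,-15,0,0,0,0],[0,0,-15,0,0,0,0]]

```text
time_s: 10.6
eef_pos: [0.4302, -0.1504, 0.1717]
eef_rot: [-0.0, 0.732, 0.682, -0.0]
wrist_force: [1.0, -0.6, -6.7]
opening: 0.615
```

```bash
python3 - <<'E'
from w import *
go(.649,.0955,.17,1.5)
look('w4')
E
```

```text
pos [ 0.4302 -0.1504  0.1717] yaw 1.5 shift cm [26.08 20.08  0.17] turn z -0.0
bright [553   9  87  93] [595.  54.] [ 0.6357 -0.0627] wh [63.3 67.7]
bright [322  30  53  57] [347.  59.] [ 0.4556 -0.0531] wh [38.7 41.7]
bright [533 125  80  77] [573. 162.] [ 0.6322 -0.1422] wh [64.  61.6]
bright [253 242 138 134] [322. 302.] [ 0.4234 -0.2588] wh [126.8 123.1]
bright [470 290 134  38] [542. 311.] [ 0.6262 -0.2831] wh [124.4  35.3]
dark [472   0  57 300] [500. 139.] [ 0.5738 -0.1204] wh [ 45.2 237.7]
dark [550   7  90  97] [587.  54.] [ 0.6323 -0.062 ] wh [66.2 71.4]
dark [556  12  83  87] [597.  55.] [ 0.6398 -0.0635] wh [61.2 64.1]
dark [530 123  85  80] [567. 159.] [ 0.6298 -0.1405] wh [68.6 64.6]
dark [535 128  76  72] [572. 163.] [ 0.6344 -0.1442] wh [61.6 58.3]
dark [513 219  78  68] [551. 252.] [ 0.6281 -0.2237] wh [68.8 60. ]
dark [261 254 121  57] [314. 273.] [ 0.4178 -0.2308] wh [109.2  51.4]
```

View pics/w4.png

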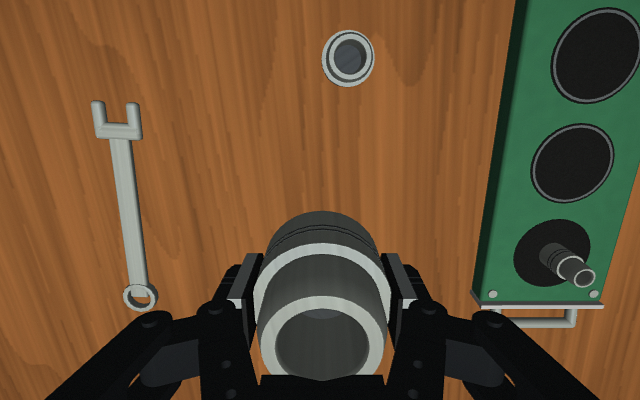

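The 54 mm die is held upright and centred, and the 38 mm die is visible at (347,59). Next I carry the 54 to the seat beside the 62.

Call:
apply_moves:
  moves:
    - [[2,1.5,0,0,0,0,0],[5.5,4.3,0,0,0,0,0],[9.5,7.3,0,0,0,0,0],[13.5,10.4,0,0,0,0,0],[17.5,13.5,0,0,0,0,0],[21,16.2,0,0,0,0,0],[23.5,18.1,0,0,0,0,0],[25,19.3,0,0,0,0,0]]

```text
time_s: 11.45
eef_pos: [0.6407, 0.0875, 0.1687]
eef_rot: [-0.002, 0.731, 0.682, -0.001]
wrist_force: [-0.4, -0.7, -6.2]
opening: 0.611
```

Call:
apply_moves:
  moves:
    - [[0.8,0.6,0,0,0,0,0],[1.1,0.8,0,0,0,0,0],[1.1,0.8,0,0,0,0,0],[1.1,0.8,0,0,0,0,0],[1.1,0.8,0,0,0,0,0],[1.1,0.8,0,0,0,0,0]]

```text
time_s: 12.05
eef_pos: [0.6496, 0.0946, 0.1725]
eef_rot: [0.0, 0.732, 0.681, 0.0]
wrist_force: [0.2, 0.4, -4.5]
opening: 0.611
```

```bash
python3 - <<'E'
from w import *
go(.649,.0955,.0458,1.5)
look('w5')
E
```

```text
pos [0.6496 0.0946 0.1725] yaw 1.499 shift cm [ 0.09 -0.07 12.67] turn z -0.001
bright [239   0 162  14] [319.   8.] [0.6576 0.2265] wh [113.8   9.8]
bright [273  34  94 100] [320.  84.] [0.654  0.1759] wh [70.4 74.9]
bright [ 0 96 63 40] [ 31. 117.] [0.4303 0.1673] wh [48.5 30.8]
bright [227 254  30  55] [241. 281.] [0.5714 0.0127] wh [27.1 49.6]
dark [43 96 35 37] [ 62. 111.] [0.4537 0.1698] wh [27.1 28.7]
dark [281 148  80  68] [320. 174.] [0.6494 0.1052] wh [65.7 55.9]
dark [285 153  71  62] [320. 184.] [0.649  0.0969] wh [58.9 51.4]
dark [266 224 113  33] [320. 235.] [0.6452 0.0511] wh [98.4 28.7]
dark [ 74 238  58  45] [102. 260.] [0.4493 0.0407] wh [51.7 40.1]
```

View pics/w5.png

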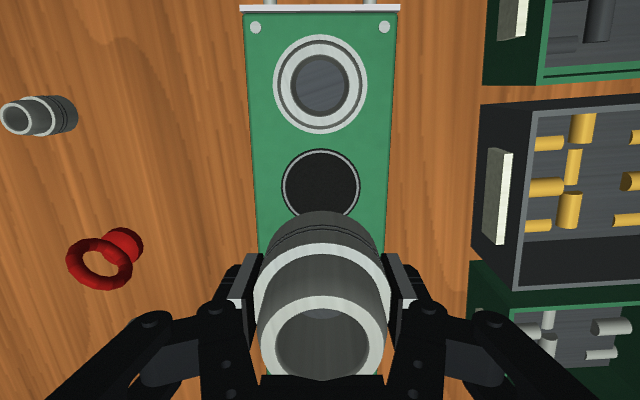

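The wrist view shows the free seat at (320,187) next to the 62 mm die at (320,84), with the held 54 in line. Now I lower it.

Call:
apply_moves:
  moves:
    - [[0.1,-0.1,2,0,0,0,0],[0.1,-0.1,5,0,0,0,0],[0.1,-0.1,8,0,0,0,0],[0.1,-0.1,10.5,0,0,0,0],[0.1,-0.1,11.8,0,0,0,0],[0.1,-0.1,12.3,0,0,0,0],[0.1,-0.1,12.6,0,0,0,0],[0.1,-0.1,12.6,0,0,0,0]]

```text
time_s: 12.9
eef_pos: [0.6498, 0.0963, 0.0474]
eef_rot: [0.001, 0.732, 0.682, 0.001]
wrist_force: [-1.2, -0.4, -5.2]
opening: 0.614
```

Call:
apply_moves:
  moves:
    - [[0,0,0,0,0,0,0],[0,0,0,0,0,0,0.66],[0,0,0,0,0,0,0.72],[0,0,0,0,0,0,0.85],[0,0,0,0,0,0,1],[0,0,0,0,0,0,1],[0,0,0,0,0,0,1]]

```text
time_s: 13.6
eef_pos: [0.649, 0.0964, 0.0464]
eef_rot: [0.0, 0.732, 0.682, 0.0]
wrist_force: [-0.1, 0.0, 0.5]
opening: 1.001
```

Call:
apply_moves:
  moves:
    - [[0,0,-3,0,0,0,1],[0,0,-8,0,0,0,1],[0,0,-13,0,0,0,1],[-3,-3.3,-15,0,0,0,1],[-6,-6.7,-15,0,0,0,1],[-9,-10.1,-15,0,0,0,1],[-12,-13.4,-15,0,0,0,1],[-15,-16.7,-15,0,0,0,1]]

```text
time_s: 14.4
eef_pos: [0.4702, -0.0421, 0.1964]
eef_rot: [0.0, 0.732, 0.682, 0.0]
wrist_force: [-0.1, -0.1, -0.1]
opening: 1.0
```

Call:
apply_moves:
  moves:
    - [[-1,-1.2,0,0,0,0,1],[-1.3,-1.5,3,0,0,0,1],[-1.3,-1.5,6,0,0,0,1],[-1.3,-1.5,9,0,0,0,1],[-1.3,-1.5,9,0,0,0,1],[-1.3,-1.5,9,0,0,0,1],[-1.3,-1.5,9,0,0,0,1]]

```text
time_s: 15.1
eef_pos: [0.4572, -0.0536, 0.1079]
eef_rot: [0.001, 0.732, 0.682, 0.001]
wrist_force: [0.8, 0.9, -0.8]
opening: 1.003
```

```bash
python3 - <<'E'
from w import *
go(.4565,-.054,.0215,1.5)
E
```

```text
pos [ 0.4572 -0.0536  0.1079] yaw 1.5 shift cm [-0.05 -0.07  8.64] turn z 0.0
```

Call:
apply_moves:
  moves:
    - [[0,-0.1,2,0,0,0,1],[0,-0.1,4,0,0,0,1],[0,-0.1,6,0,0,0,1],[0,-0.1,7.8,0,0,0,1],[0,-0.1,8.6,0,0,0,1],[0,-0.1,8.6,0,0,0,1],[0,-0.1,8.6,0,0,0,1],[0,-0.1,8.6,0,0,0,0]]

```text
time_s: 15.9
eef_pos: [0.4559, -0.0536, 0.0215]
eef_rot: [0.001, 0.732, 0.682, 0.001]
wrist_force: [0.0, -0.0, -0.6]
opening: 0.853
```

Call:
apply_moves:
  moves:
    - [[0,0,0,0,0,0,0],[0,0,0,0,0,0,0],[0,0,0,0,0,0,0],[0,0,0,0,0,0,0],[0,0,0,0,0,0,0],[0,0,0,0,0,0,0],[0,0,0,0,0,0,0]]

```text
time_s: 16.6
eef_pos: [0.4552, -0.0534, 0.0211]
eef_rot: [0.0, 0.732, 0.682, 0.0]
wrist_force: [-1.3, 0.4, 7.3]
opening: 0.427
```

Call:
apply_moves:
  moves:
    - [[0,0,-1,0,0,0,0],[0,0,-3,0,0,0,0],[0,0,-6,0,0,0,0],[0,0,-10,0,0,0,0],[0,0,-13,0,0,0,0],[0,0,-15,0,0,0,0],[0,0,-15,0,0,0,0],[0,0,-15,0,0,0,0]]

```text
time_s: 17.4
eef_pos: [0.4544, -0.0531, 0.17]
eef_rot: [-0.0, 0.732, 0.682, -0.0]
wrist_force: [-0.4, -0.0, -3.0]
opening: 0.424
```

```bash
python3 - <<'E'
from w import *
go(.638,-.0645,.172,1.5)
E
```

```text
pos [ 0.4544 -0.0531  0.17  ] yaw 1.5 shift cm [ 0.16 18.4  -0.2 ] turn z -0.0
```

Call:
apply_moves:
  moves:
    - [[0,1.5,0,0,0,0,0],[0,5,0,0,0,0,0],[0.1,9,0,0,0,0,0],[0.2,13,0,0,0,0,0],[0.2,16,0,0,0,0,0],[0.2,17.7,0,0,0,0,0],[0.2,18.3,0,0,0,0,0],[0.2,18.3,0,0,0,0,0]]

```text
time_s: 18.2
eef_pos: [0.6365, -0.064, 0.1679]
eef_rot: [-0.002, 0.732, 0.682, -0.001]
wrist_force: [0.4, -0.3, -1.9]
opening: 0.425
```

Call:
apply_moves:
  moves:
    - [[0,0,0,0,0,0,0],[0,0,0,0,0,0,0],[0,0,0,0,0,0,0]]

```text
time_s: 18.5
eef_pos: [0.6368, -0.0641, 0.1704]
eef_rot: [-0.0, 0.732, 0.682, -0.0]
wrist_force: [-0.1, 0.7, -3.0]
opening: 0.428
```

```bash
python3 - <<'E'
from w import *
go(.638,-.0645,.0433,1.5)
look('w6')
E
```

```text
pos [ 0.6368 -0.0641  0.1704] yaw 1.5 shift cm [-0.03  0.12 12.71] turn z -0.0
bright [281  41  85  89] [325.  82.] [0.6451 0.0184] wh [63. 66.]
bright [285 151  77  75] [323. 187.] [ 0.6381 -0.0625] wh [62.8 61.2]
bright [298 229  48  19] [322. 237.] [ 0.6341 -0.1074] wh [41.1 16.3]
bright [275 248  95 133] [322. 309.] [ 0.6288 -0.1801] wh [ 87.6 122.7]
bright [251 251  26  54] [264. 277.] [ 0.5798 -0.1423] wh [23.2 48.1]
bright [368 251  25  54] [379. 277.] [ 0.6826 -0.1495] wh [22.3 48.1]
dark [296   0  53  11] [322.   5.] [0.6465 0.0694] wh [37.3  7.7]
dark [16 28 95 62] [68. 57.] [0.4581 0.0484] wh [69.8 45.5]
dark [279  39  88  93] [322.  82.] [0.6432 0.0182] wh [66.  69.8]
dark [284  45  78  82] [312. 102.] [0.6343 0.0043] wh [59.5 62.6]
dark [283 150  80  77] [322. 184.] [ 0.6373 -0.061 ] wh [65.8 63.3]
dark [288 154  71  69] [323. 188.] [ 0.6381 -0.0648] wh [58.6 57. ]
```

View pics/w6.png

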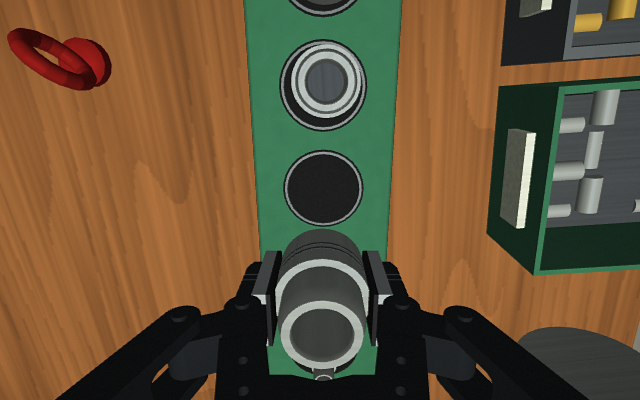

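The 46 mm die stands on its seat at (325,82), within about 3 mm of centre. The 38 is held over the second seat, so I lower it.

Call:
apply_moves:
  moves:
    - [[0,0.1,2,0,0,0,0],[0,0.1,5,0,0,0,0],[0,0.1,8,0,0,0,0],[0,0.1,10.5,0,0,0,0],[0,0.1,11.8,0,0,0,0],[0,0.1,12.3,0,0,0,0],[0,0.1,12.65,0,0,0,0],[0,0.1,12.65,0,0,0,0]]

```text
time_s: 19.35
eef_pos: [0.6392, -0.0645, 0.0448]
eef_rot: [0.001, 0.732, 0.682, 0.0]
wrist_force: [0.4, 0.1, -3.0]
opening: 0.425
```

Call:
apply_moves:
  moves:
    - [[0,0,0,0,0,0,0],[0,0,0,0,0,0,0.48],[0,0,0,0,0,0,0.55],[0,0,0,0,0,0,0.75],[0,0,0,0,0,0,1],[0,0,0,0,0,0,1],[0,0,0,0,0,0,1],[0,0,0,0,0,0,1]]

```text
time_s: 20.15
eef_pos: [0.6385, -0.0643, 0.0437]
eef_rot: [-0.0, 0.732, 0.682, -0.0]
wrist_force: [0.9, 0.8, 0.3]
opening: 0.999
```

Call:
apply_moves:
  moves:
    - [[0,0,-3,0,0,0,1],[0,0,-8,0,0,0,1],[0,0,-13,0,0,0,1],[3,-3,-15,0,0,0,1],[6.3,-6.4,-15,0,0,0,1],[9.6,-9.7,-15,0,0,0,1],[13,-13,-15,0,0,0,1],[15,-16.5,-15,0,0,0,1]]

```text
time_s: 20.95
eef_pos: [0.4832, 0.0989, 0.1939]
eef_rot: [-0.0, 0.731, 0.682, 0.0]
wrist_force: [0.4, -0.0, -0.4]
opening: 1.004
```

Call:
apply_moves:
  moves:
    - [[0,-4,0,0,0,0,1],[0,-5.2,0,0,0,0,1],[0,-5.2,0,0,0,0,1],[0,-5.2,0,0,0,0,1],[0,-5.2,0,0,0,0,1]]

```text
time_s: 21.45
eef_pos: [0.4342, 0.1002, 0.1942]
eef_rot: [0.0, 0.732, 0.681, 0.0]
wrist_force: [-0.5, 0.2, -0.3]
opening: 0.997
```

```bash
python3 - <<'E'
from w import *
go(.437,.1645,.105,1.5)
look('w7')
E
```

```text
pos [0.4342 0.1002 0.1942] yaw 1.499 shift cm [ 6.43 -0.18  8.92] turn z -0.001
bright [516   0 124   9] [579.   2.] [0.6383 0.2264] wh [93.8  6.8]
bright [580  23  60  93] [613.  76.] [0.675  0.1706] wh [48.3 74.8]
bright [299  83  37  38] [317. 101.] [0.4357 0.1681] wh [30.4 31.2]
bright [530 134  63  70] [551. 165.] [0.6346 0.1004] wh [54.8 60.9]
bright [561 142  79  70] [598. 180.] [0.6786 0.0839] wh [69.8 61.8]
bright [160 210  40  20] [180. 219.] [0.3027 0.073 ] wh [36.6 18.3]
bright [514 222  99  75] [573. 265.] [ 0.6691 -0.0008] wh [95.1 72. ]
dark [546  26  73  89] [571.  69.] [0.6422 0.1782] wh [59.  71.9]
dark [588  30  52  77] [606.  60.] [0.6693 0.1833] wh [41.7 61.7]
dark [629  53  11  43] [636.  76.] [0.6954 0.1693] wh [ 8.9 35. ]
dark [528 132  74  74] [556. 165.] [0.6409 0.0993] wh [65.1 65.1]
dark [568 150  59  48] [586. 167.] [0.6679 0.0955] wh [52.  42.3]
dark [332 210  44  49] [352. 230.] [0.4598 0.0499] wh [41.1 45.8]
dark [512 220  72  63] [541. 247.] [0.6388 0.019 ] wh [68.6 60. ]
dark [551 246  49  36] [567. 258.] [0.6651 0.0055] wh [47.2 34.7]
dark [575 264  31  27] [590. 277.] [ 0.6905 -0.0169] wh [30.4 26.5]
```

View pics/w7.png

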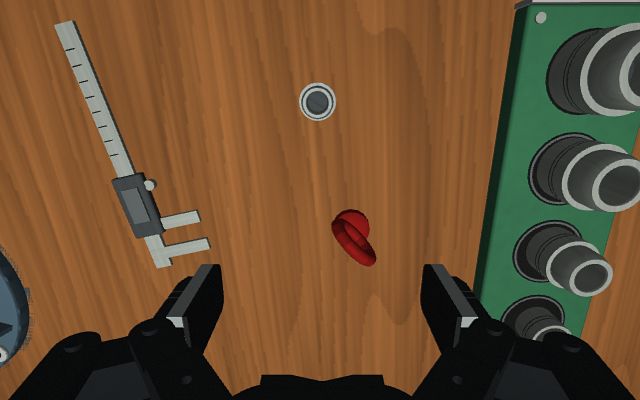

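The wrist view shows the 30 mm die at (317,101), measuring 30 mm wide. The red nut at (353,237) is well behind it, and the dies on the board are standing.

Call:
apply_moves:
  moves:
    - [[2,-0.2,1,0,0,0,1],[5,-0.2,4,0,0,0,1],[6.6,-0.2,7,0,0,0,1],[6.6,-0.2,9,0,0,0,1],[6.6,-0.2,9,0,0,0,1],[6.6,-0.2,9,0,0,0,1],[6.6,-0.2,9,0,0,0,1]]

```text
time_s: 22.2
eef_pos: [0.4368, 0.1664, 0.105]
eef_rot: [0.001, 0.732, 0.681, 0.001]
wrist_force: [0.6, -0.2, 0.3]
opening: 0.995
```

```bash
python3 - <<'E'
from w import *
go(.4365,.1665,.0215,1.5)
E
```

```text
pos [0.4368 0.1664 0.105 ] yaw 1.499 shift cm [ 0.   -0.03  8.35] turn z -0.001
```

Call:
apply_moves:
  moves:
    - [[0,0,2,0,0,0,1],[0,0,4,0,0,0,1],[0,0,6,0,0,0,1],[0,0,7.6,0,0,0,1],[0,0,8.3,0,0,0,1],[0,0,8.3,0,0,0,1],[0,0,8.3,0,0,0,1],[0,0,8.3,0,0,0,0]]

```text
time_s: 23.0
eef_pos: [0.4364, 0.1668, 0.022]
eef_rot: [0.001, 0.732, 0.682, 0.001]
wrist_force: [0.2, -0.9, 0.3]
opening: 0.856
```

Call:
apply_moves:
  moves:
    - [[0,0,0,0,0,0,0],[0,0,0,0,0,0,0],[0,0,0,0,0,0,0],[0,0,0,0,0,0,0],[0,0,0,0,0,0,0],[0,0,0,0,0,0,0],[0,0,0,0,0,0,0],[0,0,0,0,0,0,0]]

```text
time_s: 23.8
eef_pos: [0.4357, 0.1668, 0.0214]
eef_rot: [0.0, 0.732, 0.682, 0.0]
wrist_force: [-1.5, -0.9, 5.6]
opening: 0.333
```

Call:
apply_moves:
  moves:
    - [[0,0,-1,0,0,0,0],[0,0,-3,0,0,0,0],[0,0,-6,0,0,0,0],[0,0,-10,0,0,0,0],[0,0,-13,0,0,0,0],[0,0,-15,0,0,0,0],[0,0,-15,0,0,0,0],[0,0,-15,0,0,0,0]]

```text
time_s: 24.6
eef_pos: [0.4351, 0.1667, 0.1706]
eef_rot: [0.0, 0.732, 0.682, 0.0]
wrist_force: [-0.1, 0.3, -2.0]
opening: 0.332
```

```bash
python3 - <<'E'
from w import *
go(.6325,-.144,.172,1.5)
E
```

```text
pos [0.4351 0.1667 0.1706] yaw 1.5 shift cm [-29.59  21.9   -0.14] turn z -0.0
```

Call:
apply_moves:
  moves:
    - [[-2,1.5,0,0,0,0,0],[-6,4.4,0,0,0,0,0],[-10,7.4,0,0,0,0,0],[-14,10.4,0,0,0,0,0],[-18,13.3,0,0,0,0,0],[-22,16.3,0,0,0,0,0],[-25.5,18.9,0,0,0,0,0],[-28,20.7,0,0,0,0,0]]

```text
time_s: 25.4
eef_pos: [0.6218, -0.1298, 0.1678]
eef_rot: [-0.002, 0.732, 0.681, -0.001]
wrist_force: [0.6, -0.2, -0.8]
opening: 0.332
```

Call:
apply_moves:
  moves:
    - [[-1.3,0.9,0,0,0,0,0],[-1.6,1.2,0,0,0,0,0],[-1.6,1.2,0,0,0,0,0],[-1.6,1.2,0,0,0,0,0],[-1.6,1.2,0,0,0,0,0],[-1.6,1.2,0,0,0,0,0]]

```text
time_s: 26.0
eef_pos: [0.6326, -0.1431, 0.1709]
eef_rot: [-0.0, 0.731, 0.682, 0.0]
wrist_force: [-0.6, -0.4, -1.6]
opening: 0.332
```

```bash
python3 - <<'E'
from w import *
go(.6325,-.144,.0438,1.5)
look('w8')
E
```

```text
pos [ 0.6326 -0.1431  0.1709] yaw 1.501 shift cm [-0.1   0.   12.71] turn z 0.001
bright [280  43  84  88] [321.  85.] [ 0.638 -0.063] wh [62.6 65.6]
bright [296  57  57  60] [324.  87.] [ 0.6396 -0.0642] wh [42.5 44.8]
bright [283 153  78  73] [321. 188.] [ 0.6325 -0.1423] wh [63.8 59.7]
bright [292 235  60  28] [311. 247.] [ 0.6202 -0.195 ] wh [52.  24.3]
bright [320 234  33  26] [334. 243.] [ 0.6398 -0.1927] wh [28.5 22.4]
bright [263 251  23  52] [275. 276.] [ 0.5854 -0.2211] wh [20.5 46.4]
bright [358 251  23  52] [368. 276.] [ 0.6689 -0.2267] wh [20.5 46.4]
bright [278 252  85  98] [321. 304.] [ 0.6246 -0.253 ] wh [78.1 90. ]
dark [293   0  57  13] [321.   5.] [ 0.6416 -0.0092] wh [40.2  9.2]
dark [278  41  88  92] [320.  84.] [ 0.6369 -0.0617] wh [66.2 69.2]
dark [283  46  78  82] [318.  86.] [ 0.6358 -0.0636] wh [58.8 61.9]
dark [282 151  80  77] [321. 185.] [ 0.6324 -0.1412] wh [66.  63.5]
dark [286 156  72  68] [322. 189.] [ 0.6326 -0.1446] wh [59.6 56.3]
```

View pics/w8.png

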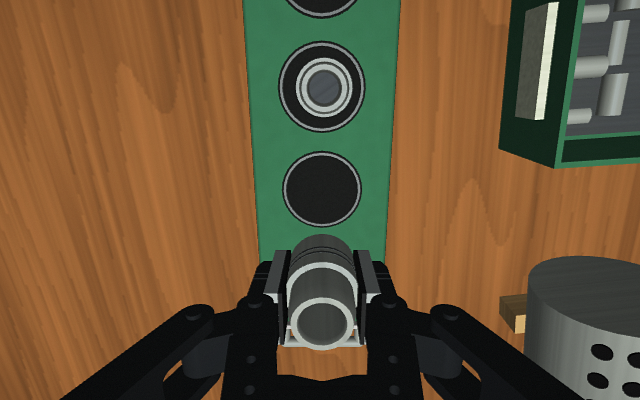

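The 38 mm die is centred on its seat at (324,87) and the 30 is held in line over the free seat at (322,189). Now I lower it.

Call:
apply_moves:
  moves:
    - [[-0.1,0,2,0,0,0,0],[-0.1,0,5,0,0,0,0],[-0.1,0,8,0,0,0,0],[-0.1,0,10.5,0,0,0,0],[-0.1,0,11.8,0,0,0,0],[-0.1,0,12.3,0,0,0,0],[-0.1,0,12.65,0,0,0,0],[-0.1,0,12.65,0,0,0,0]]

```text
time_s: 26.85
eef_pos: [0.6334, -0.1453, 0.0452]
eef_rot: [0.001, 0.732, 0.682, 0.0]
wrist_force: [-0.1, -0.1, -1.3]
opening: 0.326
```

Call:
apply_moves:
  moves:
    - [[0,0,0,0,0,0,0],[0,0,0,0,0,0,0.4],[0,0,0,0,0,0,0.46],[0,0,0,0,0,0,0.65],[0,0,0,0,0,0,1],[0,0,0,0,0,0,1],[0,0,0,0,0,0,1],[0,0,0,0,0,0,1]]

```text
time_s: 27.65
eef_pos: [0.6327, -0.1451, 0.0442]
eef_rot: [-0.0, 0.732, 0.682, -0.0]
wrist_force: [-0.6, 0.4, 0.3]
opening: 1.002
```

Call:
apply_moves:
  moves:
    - [[0,0,-3,0,0,0,1],[0,0,-8,0,0,0,1],[0,0,-13,0,0,0,1],[-4,0,-17,0,0,0,1],[-8,-4,-20,0,0,0,1],[-12,-8,-20,0,0,0,1],[-12,-12,-20,0,0,0,1],[-12,-12,-20,0,0,0,1]]

```text
time_s: 28.45
eef_pos: [0.5005, -0.2574, 0.2442]
eef_rot: [-0.001, 0.733, 0.68, -0.001]
wrist_force: [1.1, 0.5, -1.1]
opening: 0.997
```

```bash
python3 - <<'E'
from w import *
ims={n:(get_calibration(n),camera(n)[:,:,::-1].copy()) for n in('scene','side')}
dies=[('22',.627,-.224),('30',.6325,-.144),('38',.638,-.0645),('46',.6435,.0155),('54',.649,.0955),('62',.6545,.1755)]
for n,(c,im) in ims.items():
    cv2.imwrite(f'pics/{n}9.png',im); hsv=cv2.cvtColor(im,cv2.COLOR_BGR2HSV)
    for s,ce,_ in blobs((hsv[...,1]<50)&(hsv[...,2]>60),60,4000):
        p=ray(c,ce,.047)
        if .55<p[0]<.72 and abs(p[1])<.3: print(n,s[:4],p.round(4))
a=ims['side'][1][140:350,300:440]; b=ims['scene'][1][180:290,225:450]
cv2.imwrite('pics/fin.png',np.hstack([cv2.resize(a,(267,400),interpolation=3),cv2.resize(b,(533,260),interpolation=3) if 0 else cv2.copyMakeBorder(cv2.resize(b,(533,260),interpolation=3),0,140,0,0,0)]))
E
```

```text
scene [397 195  45  35] [0.661  0.1854]
scene [370 205  25  30] [0.6529 0.0928]
scene [342 216  24  28] [0.6512 0.0126]
scene [313 228  25  25] [ 0.6475 -0.0686]
scene [282 239  26  24] [ 0.6437 -0.1473]
scene [229 250  22  41] [ 0.6417 -0.2874]
scene [257 251  12  16] [ 0.6317 -0.2248]
side [323 148  57 139] [0.6425 0.0164]
side [331 233   5  20] [ 0.5831 -0.0735]
side [364 291  14  23] [ 0.6253 -0.229 ]
```

View pics/fin.png

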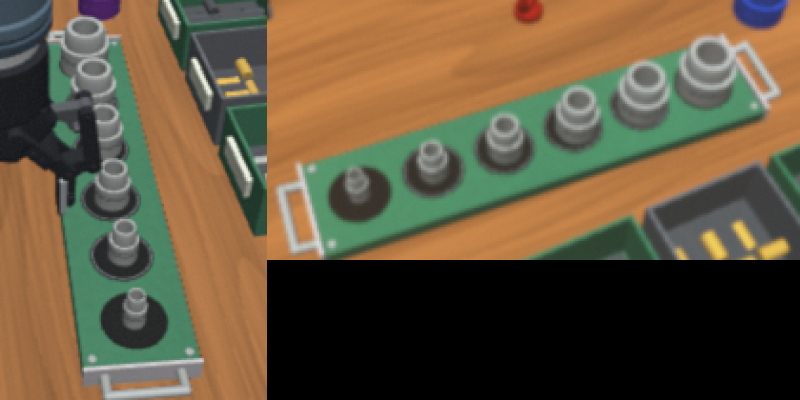

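The final crops show all six dies standing in order of growing diameter. The 22 and 62 blobs are at the same pixels as at the start. I take one more look straight down to check centring.

Call:
apply_moves:
  moves:
    - [[4,3,-2,0,0,0,1],[8,6,-4,0,0,0,1],[12,9,-5,0,0,0,1],[14.6,12,-5,0,0,0,1],[14.6,12,-5,0,0,0,1],[14.6,12,-5,0,0,0,1],[14.6,12,-5,0,0,0,1],[14.6,12,-5,0,0,0,1]]

```text
time_s: 29.35
eef_pos: [0.6341, -0.1198, 0.2941]
eef_rot: [-0.0, 0.732, 0.681, -0.0]
wrist_force: [0.3, 0.1, -0.3]
opening: 1.002
```

```bash
python3 - <<'E'
from w import *
c=get_calibration('wrist'); im=camera('wrist')[:,:,::-1].copy(); cv2.imwrite('pics/w10.png',im)
g=cv2.GaussianBlur(cv2.cvtColor(im,cv2.COLOR_BGR2GRAY),(3,3),0)
f=200/np.tan(np.radians(c['vertical_fov'])/2)
S={22:(.627,-.224,40),30:(.6325,-.144,44),38:(.638,-.0645,48),46:(.6435,.0155,52),54:(.649,.0955,56),62:(.6545,.1755,60)}
neck={22:18,30:25,38:32,46:39,54:45,62:52}
for d,(x,y,h) in S.items():
    z=.022+h/1000; P=c['R']@np.array([x,y,z])+c['t']; u=P[:2]/P[2]*f+[c['cx'],c['cy']]; r=f*neck[d]/2000/P[2]
    if not(0<u[0]<640 and 0<u[1]<400): print(d,'out'); continue
    k=int(r*1.7); x0,y0=max(0,int(u[0])-k),max(0,int(u[1])-k); sub=g[y0:y0+2*k,x0:x0+2*k]
    # bright top rim: fit ellipses to its contours, keep the one with neck-sized axes
    best=[]
    for q in(150,170,190,210):
        for ct in cv2.findContours((sub>q).astype(np.uint8),cv2.RETR_LIST,cv2.CHAIN_APPROX_NONE)[0]:
            if len(ct)>20:
                e=cv2.fitEllipse(ct)
                best.append((abs(max(e[1])/2-r),e))
    if best:
        b=min(best,key=lambda t:t[0]); e=b[1]; p=ray(c,(e[0][0]+x0,e[0][1]+y0),z)
        print(d,'pred px',u.round(),'rim',np.round([e[0][0]+x0,e[0][1]+y0]),'r',round(r,1),np.round(e[1],1),p.round(4),'off mm',((p-[x,y])*1000).round(1))
E
```

```text
30 pred px [322. 188.] rim [324. 181.] r 11.7 [17.8 22.3] [ 0.636  -0.1366] off mm [3.5 7.4]
38 pred px [321. 112.] rim [323. 111.] r 16.3 [34.3 36.4] [ 0.6396 -0.0638] off mm [1.6 0.7]
46 pred px [321.  20.] rim [323.  21.] r 21.7 [43.8 47.9] [0.6453 0.0147] off mm [ 1.8 -0.8]
54 out
62 out
```

View pics/w10.png

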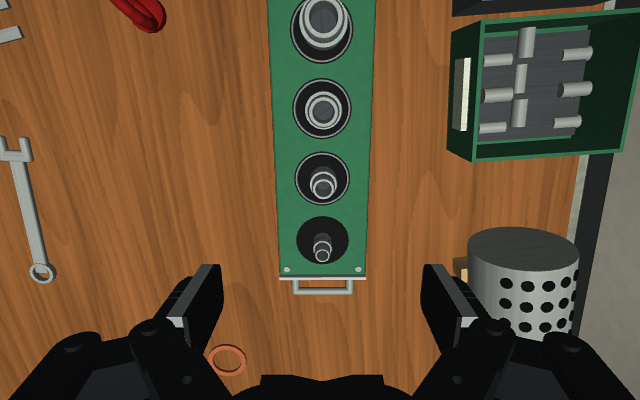

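The wrist view shows the rims of the 46 at (323,21), the 38 at (323,111) and the 30 at about (323,187). The predicted centre for the 30 was (322,188). All are centred to about 2 mm, and nothing is touched. I hand in now.

```bash
python3 -c "
from bench import *
print(hand_in())"
```

```text
the job is handed in; nothing more can be done
None
```

All four loose dies (30, 38, 46 and 54 mm) now stand upright on the four free seats, growing from the 22 mm die to the 62 mm die. I gripped each one across the row, lowered it to about 1 mm above its seat and let go. The robot's clock stood at about 29 s of the 109 s limit at the last move.

**What the last checks showed:**
- **Order and end dies:** Scene and side pictures showed all six dies upright and in order. The 62 sat at the same pixels as at the start in the scene view, and the 22 in the side view.
- **38 and 46:** The last wrist picture put them about 2 mm from their seat centres.
- **30 (check disagreed):** The automatic fit gave about 8 mm off. I think it caught the die's shoulder instead of its rim, because by eye the rim sits within about 1 px of where it should be.
- **54 (not measured):** It was outside that last wrist picture. I judged its centring only from the gripper position when it was released and from the scene crop.

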